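Unstack a ceramic set and pack it in its case, platter last

TASK

Pack the fired ceramic set: take the stack on the cream platter apart and stand the green cup, the round blue box and the square red box upright, each centred on the pad of its own colour in the wooden case, the square box squared up with its pad. Last, lay the platter, right way up, over them across the case's two end ledges, inside the lips. Set everything down gently without dropping it, let go, tip nothing over, and leave the grey vase and the black figurine where they stand.

Things in the scene. Friction and masses are not known exactly. Their poses are not given: they have to be found in the camera images.
- platter: loose long flat cream ceramic platter, a solid slab 56 (x) by 290 (y) by 18 (z) mm, 0.3 to 0.65 kg, flat on the table at the start with the other ware on it; origin at the centre of its underside, z up, y along its length. Graspable across its 56 mm width at mid-length once cleared
- box_blue: loose round cobalt-blue lidded ceramic box, 58 mm diameter, 30 mm high, lid fixed, flat top; 0.1 to 0.25 kg; origin at the centre of its underside, z up. Stands on the platter 75 mm from its middle, at one end or the other
- box_red: loose square brick-red lidded ceramic box, 56 by 56 mm, 30 mm high, lid fixed, flat top, a thin dark line round it under the lid; 0.1 to 0.25 kg; origin at the centre of its underside, z up, x and y parallel to its sides. Stands on the platter 75 mm from its middle, at the other end
- cup_green: loose green ceramic cup, open at the top, 38 mm diameter, 38 mm high, walls 4 mm; 0.06 to 0.14 kg; origin at the centre of its underside, z up. At the start it stands on top of one of the two boxes (either one)
- case: fixed wooden case, long sides open: board 120 (x) by 330 (y) by 10 mm; at each end, y = 125 to 165 mm from the middle, a ledge 104 mm wide, top 60 mm above the table. Lips 10 mm high on the ledges leave a seat 72 (x) by 314 (y) mm for the platter. Origin under its centre, on the table, z up. The platter belongs centred over it, lengthwise along y, underside 60 mm up
- pad_blue: fixed round blue pad, 78 mm diameter, 4 mm thick, on the case's base board; one of three places on the middle line of the case, at its middle or 85 mm either side along y; origin at the centre of its underside, 10 mm above the table (top at 14 mm)
- pad_red: fixed square brick-red pad, 78 by 78 mm, 4 mm thick, on the case's base board at another of the three places, its sides parallel to the case; origin at the centre of its underside, 10 mm above the table
- pad_green: fixed round green pad, 58 mm diameter, 4 mm thick, on the case's base board at the last of the three places; origin at the centre of its underside, 10 mm above the table
- vase: loose grey stoneware vase, bystander, 105 mm high, up to 72 mm diameter, standing on the table beyond the work; origin at the centre of its underside; leave it
- figurine: loose black glazed figurine, bystander, 95 mm high, 48 mm diameter at the foot, standing on the table between the robot and the work; origin at the centre of its underside; leave it
Mind the look-alikes: they are no part of the job. Leave any pink or yellow look-alike of the cup_green alone.

How it is judged:
At the end, for the whole second after the job is handed in: Cup and boxes upright on pads of their own colours, within 12 mm of centre, red box within 0.2 rad of square; platter right way up on both ledges inside the lips, within 18 mm of the case's centre and 0.1 rad of its length; all at rest (horizontal distance between cup_green and pad_green below 0.012 m and z of cup_green in the frame of pad_green between 0 and 0.008 m and angle between each of cup_green, box_blue, box_red's own z axis and vertical below 0.1 rad and linear speed of each of cup_green, box_blue, box_red, platter below 0.02 m/s and horizontal distance between box_blue and pad_blue below 0.012 m and z of box_blue in the frame of pad_blue between 0 and 0.008 m and horizontal distance between box_red and pad_red below 0.012 m and z of box_red in the frame of pad_red between 0 and 0.008 m and (angle between the x axis of box_red and the x axis of pad_red, either way round below 0.2 rad or angle between the x axis of box_red and the y axis of pad_red, either way round below 0.2 rad) and horizontal distance between platter and case below 0.018 m and z of platter in the frame of case between 0.056 and 0.065 m and angle between the y axis of platter and the y axis of case, either way round below 0.1 rad and angle between platter's own z axis and vertical below 0.06 rad); the robot touches nothing.
It fails at once if a piece of ware tipped over (more than about 45 degrees) (angle between any of cup_green, box_blue, box_red, platter's own z axis and vertical above 0.8 rad).
It fails at once if a piece dropped onto its place (arriving at over 0.45 m/s, a fall of about 10 mm or more) ((horizontal distance between cup_green and pad_green below 0.03 m and z of cup_green in the frame of pad_green below 0.02 m and linear speed of cup_green above 0.45 m/s) or (horizontal distance between box_blue and pad_blue below 0.03 m and z of box_blue in the frame of pad_blue below 0.02 m and linear speed of box_blue above 0.45 m/s) or (horizontal distance between box_red and pad_red below 0.03 m and z of box_red in the frame of pad_red below 0.02 m and linear speed of box_red above 0.45 m/s) or (horizontal distance between platter and case below 0.04 m and z of platter in the frame of case below 0.076 m and linear speed of platter above 0.45 m/s)).
It fails at once if the grey vase or the black figurine knocked over or shifted more than 20 mm (distance of any of vase, figurine from where it was at the start of the episode above 0.02 m or angle between any of vase, figurine's own z axis and vertical above 0.4 rad).
It also fails if it takes over 112 s, if anything falls off the work surface, if the arm or the gripper's body presses on something with over 40 N, if the wrist force passes 120 N, or if a joint passes its speed limit or range.

ROBOT

A 7-joint arm with a two-finger parallel gripper is mounted at the origin on the work surface. World frame = base frame: x ahead of the robot, y to its left, z up, the work surface at z = 0. Lengths are in m, angles in rad, forces in N, time in s.
With the tool pointing down it reaches from about 0.425 to 0.8 m from the base axis. Payload 8.3 kg.
Tool frame: the origin (TCP) lies at the very end of the fingers, on their centre line; the grasp point (between the pads) lies 19 mm behind it (ctrl.pinch_z is the distance from the TCP to the grasp point, in m); x points along the fingers, z is the direction in which the jaws open and shut, and the axes are right-handed (so a half turn about x gives the same grasp; the last joint's range is limited). The gripper opens to 85 mm and grips with 20 to 120 N. Pads are 22 mm wide; open, the fingers measure 114 mm over their backs; the gripper's body (76 mm by 85 mm) begins 54 mm behind the grasp point. The pads swing forward as they close: fully open they stand 13 mm farther back than shut.
Start: joints at [1.239, 0.383, 0.016, 1.37, -0.006, 1.388, -0.046], TCP at [0.166, -0.603, 0.231] pointing down, gripper open.
Joint ranges: [-2.95, 2.95], [-0.25, 2.06], [-1.52, 1.56], [0.18, 2.33], [-1.44, 4.58], [0.02, 2.06], [-3.01, 3.01]. Speed limits (rad/s): [2.39, 2.39, 3.01, 3.01, 3.14, 3.14, 3.14].

INTERFACE

Orientations are given as [roll, pitch, yaw] about the fixed x, y, z axes, in that order (R = Rz(yaw) Ry(pitch) Rx(roll)).
In Python, from cell import ctrl, cams, sign_off gives the robot as it stands. The module is installed in compiled form; this text tells all that it offers.
- The arm moves only by the tool arm_command, never from a script. Its argument "targets" is a list of rows, each a list of 3 entries, a list of its own where there are three numbers: the shift along the tool's x, y, z in mm, then the turn, a rotation vector about the tool's x, y, z in rad, then the gripper command: -1 is shut, 1 is fully open, values between are in proportion. A call has 1 to 10 rows; each row is the pose to reach, as a shift and turn from the pose measured when the call began, along the tool's axes at that moment; what a row does not reach only later rows make up. A row lasts 1/8 s, in which the tool goes at most 62.5 mm and 10.7 degrees, less where a joint would pass 70% of its speed; a pose out of reach is approached as far as the arm can. A call with a gripper value outside its range is refused whole. The fingers move at their own pace and stop on an object; "force" is the grip in N (left out, the last holds). Time passes only in rows, so rows that repeat a pose let the fingers close. It gives the time, the measured TCP pose, the force and the opening at its end, in the units of the state.
- ctrl.state(): the state, without advancing time (a new reading comes with each control period).
- cams.get_image(name): name is "side" or "top" or "wrist"; returns a dict with "frame" (480x640x3 uint8, red, green, blue), "range_z" (480x640 float32, m along the optical axis (not along the pixel's ray), 0 where there is no reading), "intrinsics" (3x3 intrinsics, pixels), "T" (4x4, takes a point from camera to world coordinates); the wrist camera has in their place "hand_eye" (4x4, takes a point from camera to tool coordinates, whose origin is the TCP and whose axes are the tool frame's). Camera axes: x right, y down, z forward; pixel columns grow to the right and rows downward; lengths in m; the calibration is good to about 2 mm. A picture is of the moment at which its call begins: read the wrist's pose just before it.
- sign_off(): hands the job in, once; it reports no verdict.
The state is a dict: "time": time; "joint_positions": joint angles; "joint_velocities": joint speeds; "tau": joint torques, N m; "tcp_pos": TCP position; "eef_rot": TCP orientation; "wrist_force": force on the tool from outside, world axes, zero at the start; "torque": the same for the moment, N m; "width": finger opening in m.
Only numpy, scipy, OpenCV 4.12 (cv2) and the standard library are available. Lean on these libraries where they do the work, as an engineer would, in place of code of your own. Each camera call takes 0.05 s, during which the arm holds its last target. There are 200 camera calls.

## Working session

There is one attempt and no reset: what is moved stays moved. The work goes in short steps, Python scripts to look and compute and a tool call to move; the robot and the scene stay as the last step left them, time stands still between calls to the robot, and variables do not carry over. Pictures are saved under pics/ and viewed, about 12 in all and at most 16, crops included, and the job is handed in when it is done.

Besides the shell and the picture viewer there is one more tool, called after "Request:" in YAML: its name, and indented under it one key for each argument. arm_command: Moves the arm, as the interface text tells. Its arguments: {"type":"object","properties":{"targets":{"type":"array"},"force":{"type":"number"}},"required":["targets"]}

```bash
mkdir -p pics
cat > h.py <<'E'
import numpy as np, cv2
from cell import ctrl, cams, sign_off
from scipy.spatial.transform import Rotation as R
def get(n):
    s=ctrl.state(); d=cams.get_image(n)
    if 'T' not in d:
        T=np.eye(4); T[:3,:3]=R.from_euler('xyz',s['eef_rot']).as_matrix(); T[:3,3]=s['tcp_pos']
        d['T']=T@d['hand_eye']
    return d
def cloud(d):
    z=d['range_z'];v,u=np.mgrid[:480,:640];K=d['intrinsics']
    P=np.stack([(u-K[0,2])/K[0,0]*z,(v-K[1,2])/K[1,1]*z,z],-1)
    W=P@d['T'][:3,:3].T+d['T'][:3,3]; W[z<=0]=np.nan; return W
def save(d,n): cv2.imwrite('pics/'+n,d['frame'][:,:,::-1])
E
python3 - <<'E'
from h import *
s=ctrl.state(); print({k:np.round(v,3) for k,v in s.items()}, ctrl.pinch_z)
for n in('top','side'):
    d=get(n); save(d,n+'0.png'); np.savez('pics/'+n+'0.npz',**{k:d[k] for k in('frame','range_z','intrinsics','T')}); print(n,np.round(d['T'],3),d['intrinsics'][0,0])
E
```

```text
{'time': np.float64(0.0), 'joint_positions': array([ 1.239,  0.384,  0.016,  1.371, -0.006,  1.388, -0.047]), 'joint_velocities': array([-0.   ,  0.   ,  0.001, -0.002,  0.001, -0.   ,  0.   ]), 'tau': array([ 0.0000e+00, -6.2759e+01,  8.4500e-01, -3.7182e+01,  1.7000e-02,
        1.4000e-02,  0.0000e+00]), 'tcp_pos': array([ 0.166, -0.602,  0.23 ]), 'eef_rot': array([-3.126,  1.569,  1.855]), 'wrist_force': array([ 0.358, -0.123, -0.215]), 'torque': array([-0.002,  0.043,  0.08 ]), 'width': np.float64(0.086)} 0.0187
top [[ 0.167 -0.963  0.212  0.391]
 [-0.986 -0.163  0.038 -0.029]
 [-0.002 -0.216 -0.976  1.011]
 [ 0.     0.     0.     1.   ]] 544.3689754919287
side [[ 0.964 -0.181  0.197  0.372]
 [-0.267 -0.639  0.721 -0.819]
 [-0.004 -0.748 -0.664  0.821]
 [ 0.     0.     0.     1.   ]] 577.4006615302958
```

View pics/top0.png

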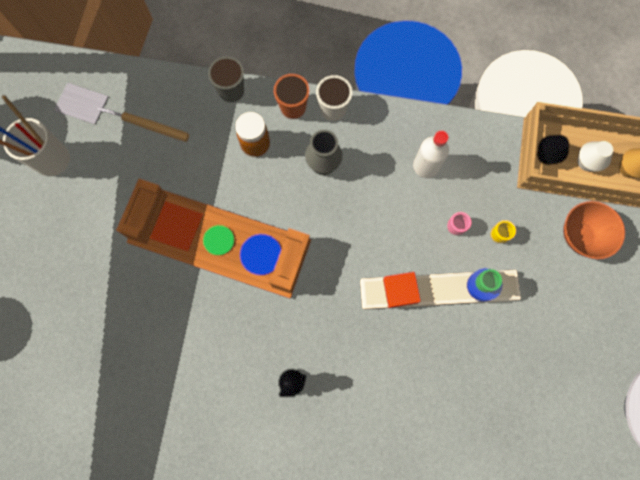

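View pics/side0.png

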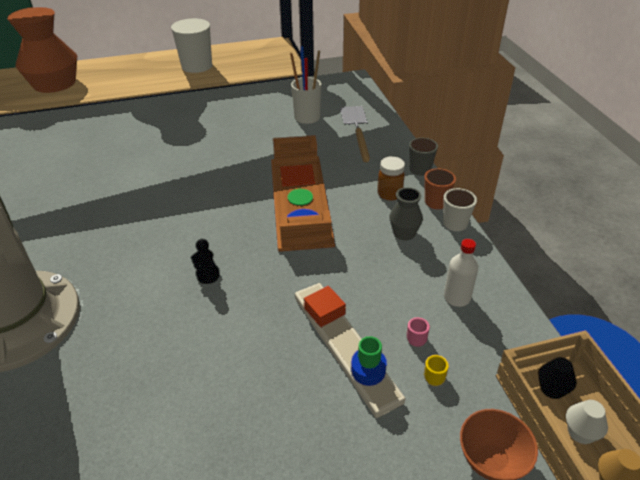

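Top view: the case is at (215,240) with its pads red (177,224), green (218,240) and blue (262,255). The platter runs (362,292)–(519,285), with the red box at (402,290) and the blue box at (485,285) carrying the green cup (489,281). The pink cup (459,223) and yellow cup (504,231) stand on the table and are look-alikes. The vase is at (323,150) and the figurine at (290,382).

```bash
cat >> h.py <<'E'
def fit(d,W,box,col,zr,kind):
    """points in pixel box (u0,v0,u1,v1), of colour col, z range"""
    u0,v0,u1,v1=box; w=W[v0:v1,u0:u1].reshape(-1,3); f=d['frame'][v0:v1,u0:u1].reshape(-1,3)
    hsv=cv2.cvtColor(f[None].copy(),cv2.COLOR_RGB2HSV)[0].astype(int); h,s,v=hsv.T
    m={'red':((h<9)|(h>174))&(s>190),'green':(h>45)&(h<80)&(s>120),'blue':(h>105)&(h<130)&(s>150),'cream':(h>8)&(h<40)&(s<90)&(v>120),'any':h>-1}[col]
    m&=(w[:,2]>zr[0])&(w[:,2]<zr[1]); p=w[m]
    if len(p)<5: return None
    if kind=='rect':
        (c,sz,a)=cv2.minAreaRect((p[:,:2]*1000).astype(np.float32)); 
        return np.round([*c,*sz,a,np.median(p[:,2])*1000,len(p)],1)
    c,r=cv2.minEnclosingCircle((p[:,:2]*1000).astype(np.float32))
    return np.round([*c,r,*(p[:,:2].mean(0)*1000),np.median(p[:,2])*1000,len(p)],1)
E
python3 - <<'E'
from h import *
d=dict(np.load('pics/top0.npz'));W=cloud(d)
print('table',np.nanmedian(W[300:400,150:250,2]))
for n,b,c,z,k in [('cup',(465,260,515,310),'green',(.075,.1),'c'),('blue',(455,255,515,310),'blue',(.04,.056),'c'),
 ('red',(375,265,428,315),'red',(.04,.06),'rect'),('platter',(340,255,540,325),'cream',(.011,.026),'rect'),('platter any',(340,255,540,325),'any',(.012,.07),'rect'),
 ('padR',(130,190,215,260),'red',(.004,.024),'rect'),('padG',(190,215,245,265),'green',(.005,.024),'c'),('padB',(230,225,295,285),'blue',(.005,.024),'c'),
 ('case',(100,165,325,310),'any',(.004,.016),'rect'),('ledges',(100,165,325,310),'any',(.052,.08),'rect'),
 ('vase',(300,120,350,180),'any',(.09,.12),'c'),('fig',(265,360,315,405),'any',(.02,.12),'c'),
 ('pink',(440,205,478,240),'any',(.02,.12),'c'),('yel',(485,215,520,248),'any',(.02,.12),'c'),('bottle',(405,120,455,185),'any',(.02,.3),'c')]:
  print(n,fit(d,W,b,c,z,k))
E
```

```text
table -0.0003745431028925328
cup [ 584.9 -295.    18.8  585.5 -294.6   83.8  113. ]
blue [ 577.9 -293.1   25.8  569.2 -286.4   47.2  215. ]
red [ 549.  -151.9   54.2   54.7   19.    47.4  580. ]
platter [ 565.6 -225.9   58.4  290.2   12.9   17.6 2804. ]
platter any [ 566.8 -225.6   59.4  290.4   13.4   19.1 4640. ]
padR [ 603.7  281.7   78.4   76.8   81.4   13.1 1257. ]
padG [589.9 196.2  29.1 590.  196.2  13.2 704. ]
padB [ 577.   112.7   38.1  576.8  114.1   13.3 1174. ]
case [ 598.8  214.1  281.8  430.8    9.6   10.8 8153. ]
ledges [ 656.6  187.   331.7  240.3   80.8   61.6 2875. ]
vase [777.   28.2  25.8 776.3  27.7 104.5 601. ]
fig [353.   10.9  28.1 355.1  11.7  59.7 535. ]
pink [ 693.9 -243.4   19.6  692.4 -243.1   34.7  225. ]
yel [ 691.1 -326.3   19.5  690.4 -325.6   34.5  253. ]
bottle [ 804.8 -171.    25.9  794.6 -167.7   91.9 1047. ]
```

Three cups could be the one meant in the top view: green (489,281), pink (459,223) and yellow (504,231). Only the green one fits, by colour and because it stands on a box on the platter (rim measured at z≈84–86 mm). I'll confirm it in a crop.

```bash
cat >> h.py <<'E'
def plan(p,yaw):
    """shift (tool mm) and rotvec from the present pose to TCP p (mm), tool down, jaws along yaw deg (mod 180)"""
    s=ctrl.state(); A=R.from_euler('xyz',s['eef_rot']); p0=np.array(s['tcp_pos'])*1000; best=None
    for k in(0,180):
        y=np.radians(yaw+k); z=np.array([np.cos(y),np.sin(y),0]); x=np.array([0,0,-1.]); B=R.from_matrix(np.c_[x,np.cross(z,x),z])
        rv=(A.inv()*B).as_rotvec()
        if best is None or np.linalg.norm(rv)<np.linalg.norm(best): best=rv
    print('shift',np.round(A.inv().apply(np.array(p)-p0),1),'rv',np.round(best,3))
def st():
    s=ctrl.state(); Z=R.from_euler('xyz',s['eef_rot']).as_matrix()
    print('t',round(float(s['time']),2),'tcp',np.round(np.array(s['tcp_pos'])*1000,1),'jawyaw',round(np.degrees(np.arctan2(Z[1,2],Z[0,2])),1),'xaxis',np.round(Z[:,0],3),'F',np.round(s['wrist_force'],1),'w',round(float(s['width'])*1000,1),'q',np.round(s['joint_positions'],2))
E
python3 - <<'E'
from h import *
st(); plan((585,-295,160),13); plan((585,-295,160),103)
d=dict(np.load('pics/top0.npz')); cv2.imwrite('pics/crop.png',cv2.resize(d['frame'][200:330,350:535,::-1],None,fx=4,fy=4,interpolation=cv2.INTER_CUBIC))
E
```

```text
t 0.1 tcp [ 165.9 -602.1  230.4] jawyaw -74.6 xaxis [-0.001  0.002 -1.   ] F [-0.8 -0.1  0.6] w 85.5 q [ 1.24  0.38  0.02  1.37 -0.01  1.39 -0.05]
shift [  70.7  485.6 -184.6] rv [-1.529e+00 -1.000e-03 -1.000e-03]
shift [  70.7  485.6 -184.6] rv [ 0.042 -0.002  0.   ]
```

View pics/crop.png

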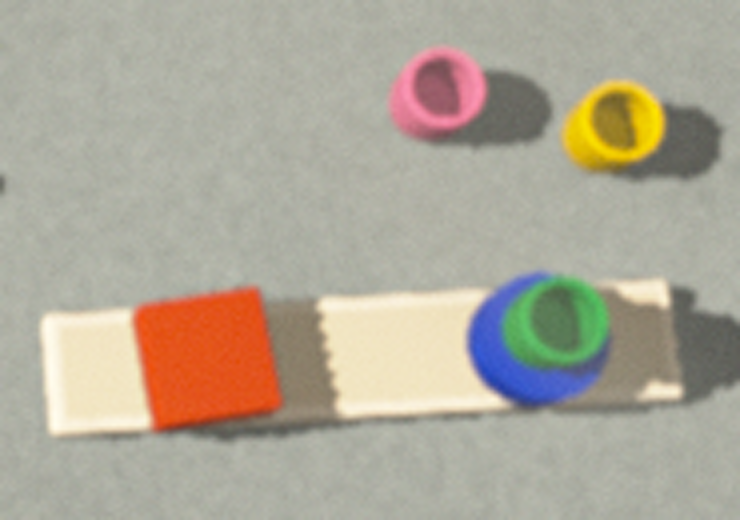

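The crop confirms it: the green cup, centred at about (555,322) in the crop, stands on the blue box, while the pink and yellow cups are on the table. I'll go above the cup.

Request:
arm_command:
  targets:
    - [[35,240,-90],[-0.76,0,0],1]
    - [[70.7,485.6,-184.6],[-1.529,0,0],1]
    - [[70.7,485.6,-184.6],[-1.529,0,0],1]
    - [[70.7,485.6,-184.6],[-1.529,0,0],1]
    - [[70.7,485.6,-184.6],[-1.529,0,0],1]
    - [[70.7,485.6,-184.6],[-1.529,0,0],1]
    - [[70.7,485.6,-184.6],[-1.529,0,0],1]
    - [[70.7,485.6,-184.6],[-1.529,0,0],1]
    - [[70.7,485.6,-184.6],[-1.529,0,0],1]
    - [[70.7,485.6,-184.6],[-1.529,0,0],1]
  force: 40

```text
time: 1.35
tcp_pos: [0.586, -0.2926, 0.1589]
eef_rot: [1.737, 1.567, 1.967]
wrist_force: [-0.5, 0.1, 0.2]
width: 0.0855
```

Run:
```python
from h import *
st(); plan((585,-295,160),13)
d=get('wrist'); save(d,'w1.png'); st()
W=cloud(d); print(fit(d,W,(0,0,640,480),'green',(.07,.1),'c'),fit(d,W,(0,0,640,480),'blue',(.04,.056),'c'))
```

```text
t 1.35 tcp [ 586.  -292.6  158.9] jawyaw 13.2 xaxis [-0.001  0.004 -1.   ] F [-0.5  0.1  0.2] w 85.5 q [ 0.7   0.53 -0.42  1.36  0.21  1.3   0.5 ]
shift [-1.1 -2.1 -1.5] rv [ 0.003 -0.001 -0.004]
t 1.4 tcp [ 584.7 -294.9  159.3] jawyaw 13.0 xaxis [-0.002  0.002 -1.   ] F [ 1.3 -0.2  0.6] w 85.6 q [ 0.71  0.53 -0.42  1.36  0.21  1.3   0.5 ]
[ 588.1 -293.3   18.6  588.2 -292.9   85.7 1653. ] [ 586.8 -296.5   28.7  580.9 -285.4   48.7 1694. ]
```

View pics/w1.png

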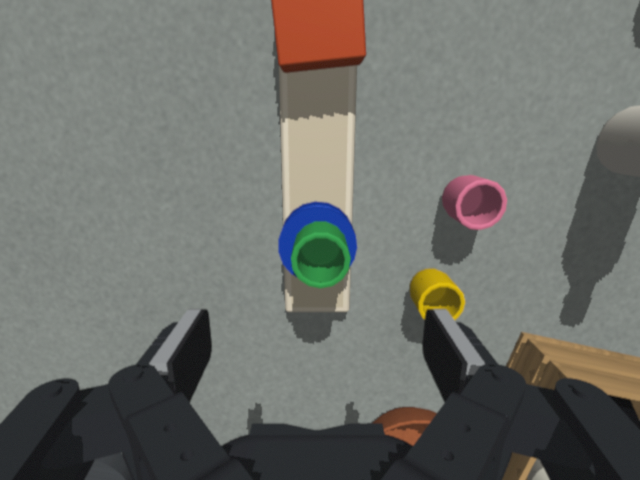

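The wrist view shows the green cup at (321,254) standing on the blue box, centred between the fingers. I'll descend to TCP z≈51 and close.

Request:
arm_command:
  targets:
    - [[40,1,2],[0,0,0],1]
    - [[80,1,2],[0,0,0],1]
    - [[100,1,2],[0,0,0],1]
    - [[108,1,2],[0,0,0],1]
    - [[108,1,2],[0,0,0],-1]
    - [[108,1,2],[0,0,0],-1]
    - [[108,1,2],[0,0,0],-1]
    - [[108,1,2],[0,0,0],-1]
    - [[108,1,2],[0,0,0],-1]
    - [[108,1,2],[0,0,0],-1]
  force: 40

```text
time: 2.65
tcp_pos: [0.5871, -0.2936, 0.0528]
eef_rot: [1.171, 1.57, 1.397]
wrist_force: [-0.6, 0.4, 6.6]
width: 0.0355
```

Run:
```python
from h import *
st(); plan((590,196.5,180),-9)
```

```text
t 2.65 tcp [ 587.1 -293.6   52.8] jawyaw 13.0 xaxis [ 0.     0.001 -1.   ] F [-0.6  0.4  6.6] w 35.5 q [ 0.69  0.62 -0.4   1.47  0.26  1.1   0.47]
shift [-126.8  477.   113. ] rv [ 0.384  0.    -0.001]
```

Request:
arm_command:
  targets:
    - [[-3,0,0],[0,0,0],-1]
    - [[-10,0,0],[0,0,0],-1]
    - [[-25,0,0],[0,0,0],-1]
    - [[-50,0,0],[0,0,0],-1]
    - [[-80,0,0],[0,0,0],-1]
    - [[-110,0,0],[0,0,0],-1]
    - [[-127,0,0],[0,0,0],-1]
    - [[-127,0,0],[0,0,0],-1]

```text
time: 3.65
tcp_pos: [0.5878, -0.2939, 0.1815]
eef_rot: [-0.389, 1.568, -0.163]
wrist_force: [-0.0, -0.3, 0.1]
width: 0.0356
```

Run:
```python
from h import *
st(); plan((590,196.5,180),-9)
d=get('wrist'); save(d,'w2.png')
W=cloud(d); print(fit(d,W,(0,0,640,480),'green',(.07,.3),'c'),fit(d,W,(0,0,640,480),'blue',(.04,.056),'c'))
```

```text
t 3.65 tcp [ 587.8 -293.9  181.5] jawyaw 13.0 xaxis [ 0.003 -0.    -1.   ] F [-0.  -0.3  0.1] w 35.6 q [ 0.7   0.51 -0.43  1.33  0.21  1.34  0.5 ]
shift [  1.3 477.4 112.3] rv [0.384 0.003 0.001]
[  587.4  -294.     19.3   587.8  -294.5   205.9 10434. ] [ 586.9 -296.6   28.7  586.8 -295.4   48.7 3997. ]
```

View pics/w2.png

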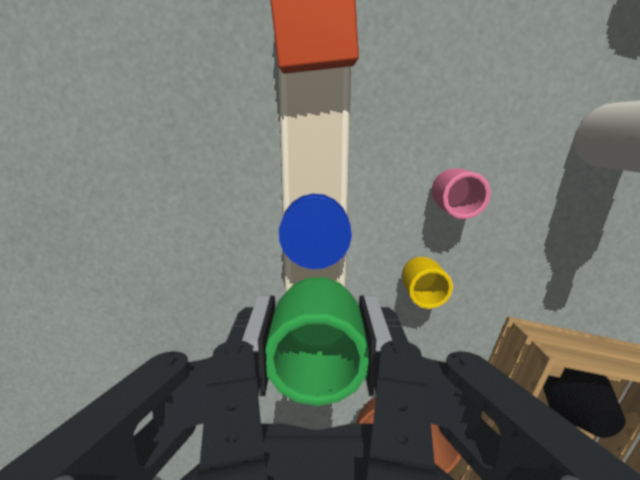

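The cup is held upright at (318,340) in the picture, with its centre at the TCP, and the blue box is undisturbed. I'll move over the green pad.

Request:
arm_command:
  targets:
    - [[0,20,5],[0.02,0,0],-1]
    - [[0,60,15],[0.05,0,0],-1]
    - [[0,115,27],[0.1,0,0],-1]
    - [[0,175,42],[0.15,0,0],-1]
    - [[0,235,55],[0.2,0,0],-1]
    - [[0,295,70],[0.25,0,0],-1]
    - [[0,355,84],[0.3,0,0],-1]
    - [[0,415,98],[0.34,0,0],-1]
    - [[0,455,107],[0.37,0,0],-1]
    - [[1,477.4,112.3],[0.384,0.003,0.001],-1]

```text
time: 4.95
tcp_pos: [0.5875, 0.1999, 0.1773]
eef_rot: [2.97, 1.565, 2.816]
wrist_force: [0.7, -0.2, -0.5]
width: 0.0358
```

Run:
```python
from h import *
d=get('wrist'); st(); W=cloud(d); a=(0,0,640,480)
for c,k in(('green','c'),('blue','c'),('red','rect')): print(c,fit(d,W,a,c,(.008,.02),k))
print('cup',fit(d,W,a,'green',(.1,.3),'c')); plan((590,196.5,18.5),-9)
save(d,'w3.png')
```

```text
t 5.0 tcp [586.9 202.7 177.1] jawyaw -8.7 xaxis [-0.006  0.004 -1.   ] F [-1.6  2.1 -1.4] w 35.8 q [ 0.01  0.46 -0.54  1.44  0.23  1.31 -0.7 ]
green [ 593.   199.4   29.3  592.5  200.2   14.7 3401. ]
blue [585.2 133.5  30.8 596.  142.6  14.6 419. ]
red None
cup [  587.7   199.9    19.4   587.1   199.3   201.5 10386. ]
shift [158.6  -6.    5.1] rv [ 0.005 -0.007 -0.003]
```

View pics/w3.png

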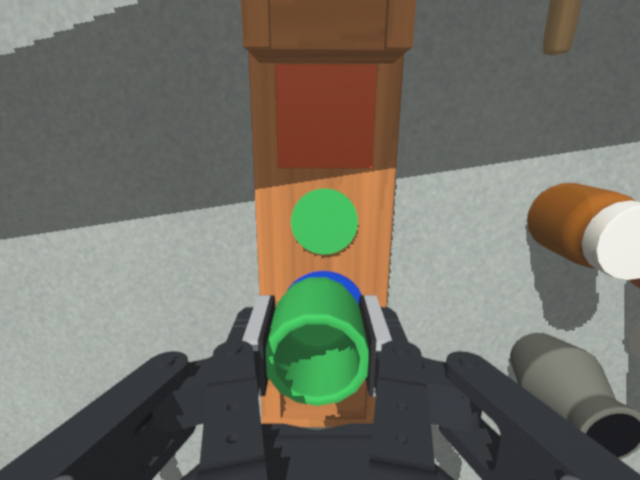

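The wrist view shows the cup held upright and the green pad at (325,221). The arm was still settling, so I'll re-measure at rest.

Request:
arm_command:
  targets:
    - [[40,-6,5],[0.005,-0.007,-0.003],-1]
    - [[60,-6,5],[0.005,-0.007,-0.003],-1]
    - [[60,-6,5],[0.005,-0.007,-0.003],-1]
    - [[60,-6,5],[0.005,-0.007,-0.003],-1]
    - [[60,-6,5],[0.005,-0.007,-0.003],-1]

```text
time: 5.62
tcp_pos: [0.5912, 0.1963, 0.1183]
eef_rot: [0.215, 1.569, 0.058]
wrist_force: [0.7, 0.1, -1.4]
width: 0.0358
```

Run:
```python
from h import *
st();d=get('wrist'); st(); W=cloud(d); a=(0,0,640,480)
for c,k in(('green','c'),('blue','c'),('red','rect')): print(c,fit(d,W,a,c,(.008,.02),k))
print('cup',fit(d,W,a,'green',(.1,.3),'c')); plan((591,197,18.5),-9)
```

```text
t 5.62 tcp [591.2 196.3 118.3] jawyaw -9.0 xaxis [ 0.002  0.    -1.   ] F [ 0.7  0.1 -1.4] w 35.8 q [ 0.01  0.51 -0.53  1.51  0.27  1.19 -0.72]
t 5.67 tcp [591.1 196.4 118.2] jawyaw -9.0 xaxis [ 0.002  0.    -1.   ] F [-0.2  0.5 -1.4] w 35.9 q [ 0.01  0.51 -0.53  1.51  0.27  1.19 -0.72]
green [ 592.6  197.8   30.5  592.6  200.3   14.7 5046. ]
blue None
red None
cup [  590.6   196.1    19.4   590.6   195.7   142.4 10376. ]
shift [99.7  0.6 -0.4] rv [-0.     0.002 -0.   ]
```

Request:
arm_command:
  targets:
    - [[40,1,0.5],[0,0.002,0],-1]
    - [[70,1,0.5],[0,0.002,0],-1]
    - [[85,1,0.5],[0,0.002,0],-1]
    - [[92,1,0.5],[0,0.002,0],-1]
    - [[95,1,0.5],[0,0.002,0],-1]
    - [[97,1,0.5],[0,0.002,0],-1]
    - [[98.5,1,0.5],[0,0.002,0],-1]
    - [[99,1,0.5],[0,0.002,0],-1]
    - [[99,1,0.5],[0,0.002,0],-1]

```text
time: 6.8
tcp_pos: [0.5921, 0.1973, 0.0194]
eef_rot: [1.129, 1.57, 0.971]
wrist_force: [0.1, -0.5, -0.9]
width: 0.0359
```

Run:
```python
from h import *
st();plan((591.5,197,18),-9)
```

```text
t 6.8 tcp [592.1 197.3  19.4] jawyaw -9.0 xaxis [ 0.  0. -1.] F [ 0.1 -0.5 -0.9] w 35.9 q [-0.02  0.61 -0.49  1.59  0.32  1.02 -0.76]
shift [ 1.4 -0.4 -0.5] rv [-0.  0. -0.]
```

Request:
arm_command:
  targets:
    - [[0.5,0,-0.5],[0,0,0],-1]
    - [[1,0,-0.5],[0,0,0],-1]
    - [[1.5,0,-0.5],[0,0,0],-1]
    - [[1.5,0,-0.5],[0,0,0],-1]

```text
time: 7.3
tcp_pos: [0.5917, 0.1975, 0.0188]
eef_rot: [0.519, 1.57, 0.362]
wrist_force: [-3.5, -2.2, 7.8]
width: 0.0357
```

Request:
arm_command:
  targets:
    - [[-0.3,0,0],[0,0,0],0]
    - [[-0.3,0,0],[0,0,0],0.5]
    - [[-0.3,0,0],[0,0,0],0.5]
    - [[-0.3,0,0],[0,0,0],0.8]
    - [[-20,0,0],[0,0,0],1]
    - [[-70,0,0],[0,0,0],1]
    - [[-130,0,0],[0,0,0],1]
    - [[-160,0,0],[0,0,0],1]
    - [[-160,0,0],[0,0,0],1]

```text
time: 8.43
tcp_pos: [0.5932, 0.1985, 0.1838]
eef_rot: [0.479, 1.562, 0.322]
wrist_force: [0.1, 0.2, -1.1]
width: 0.0852
```

Run:
```python
from h import *
d=get('top');W=cloud(d); save(d,'t1.png')
print('cup',fit(d,W,(190,205,250,265),'green',(.045,.06),'c'))
print('blue',fit(d,W,(455,255,515,310),'blue',(.04,.056),'c'))
print('padB',fit(d,W,(230,225,295,285),'blue',(.005,.024),'c'))
st(); plan((586.5,-296,160),13)
```

```text
cup [588.9 193.6  18.9 590.3 189.3  50.5 109. ]
blue [ 581.8 -297.1   27.6  579.3 -294.5   47.5  644. ]
padB [ 576.9  112.8   38.   576.7  114.1   13.4 1178. ]
t 8.47 tcp [592.3 197.9 181.4] jawyaw -9.0 xaxis [ 0.004  0.001 -1.   ] F [-0.  -0.7  0.3] w 85.0 q [ 0.01  0.46 -0.54  1.43  0.24  1.31 -0.7 ]
shift [  20.7 -488.8   71.5] rv [-0.384  0.005 -0.001]
```

Request:
arm_command:
  targets:
    - [[10,-55,8],[-0.05,0,0],1]
    - [[15,-110,16],[-0.1,0,0],1]
    - [[20.7,-170,25],[-0.15,0,0],1]
    - [[20.7,-230,34],[-0.2,0,0],1]
    - [[20.7,-290,43],[-0.25,0,0],1]
    - [[20.7,-350,51],[-0.3,0,0],1]
    - [[20.7,-410,60],[-0.34,0,0],1]
    - [[20.7,-460,67],[-0.37,0,0],1]
    - [[20.7,-488.8,71.5],[-0.384,0.005,0],1]
    - [[20.7,-488.8,71.5],[-0.384,0.005,0],1]

```text
time: 9.72
tcp_pos: [0.5846, -0.2996, 0.1581]
eef_rot: [2.586, 1.567, 2.807]
wrist_force: [-0.6, -0.1, -0.6]
width: 0.0852
```

Request:
arm_command:
  targets:
    - [[0,0,0],[0,0,0],1]
    - [[0,0,0],[0,0,0],1]

```text
time: 9.98
tcp_pos: [0.5845, -0.2983, 0.1577]
eef_rot: [2.498, 1.566, 2.721]
wrist_force: [-0.1, -0.3, -0.1]
width: 0.0855
```

Run:
```python
from h import *
st();d=get('wrist'); W=cloud(d); a=(0,0,640,480)
b=fit(d,W,a,'blue',(.04,.056),'c');print(b, fit(d,W,a,'red',(.04,.056),'rect'))
t=get('top');save(t,'t2.png');Wt=cloud(t)
print('cup',fit(t,Wt,(190,205,250,265),'green',(.045,.06),'c')); plan((b[0],b[1],24),13)
```

```text
t 9.97 tcp [ 584.5 -298.3  157.7] jawyaw 12.8 xaxis [-0.004  0.002 -1.   ] F [-0.1 -0.3 -0.1] w 85.5 q [ 0.71  0.53 -0.43  1.36  0.22  1.3   0.5 ]
[ 586.9 -296.6   28.8  586.8 -295.3   48.7 4746. ] [ 559.3 -169.8   53.2   17.2   15.4   48.8   71. ]
cup [587.8 194.5  19.1 587.6 193.7  50.9 148. ]
shift [134.2   0.9   2.8] rv [-0.004 -0.003 -0.002]
```

Request:
arm_command:
  targets:
    - [[45,1,2.8],[-0.004,-0.003,-0.002],1]
    - [[90,1,2.8],[-0.004,-0.003,-0.002],1]
    - [[120,1,2.8],[-0.004,-0.003,-0.002],1]
    - [[133,1,2.8],[-0.004,-0.003,-0.002],1]
    - [[136,1,2.8],[-0.004,-0.003,-0.002],1]
    - [[136,1,2.8],[-0.004,-0.003,-0.002],-1]
    - [[136,1,2.8],[-0.004,-0.003,-0.002],-1]
    - [[136,1,2.8],[-0.004,-0.003,-0.002],-1]
    - [[136,1,2.8],[-0.004,-0.003,-0.002],-1]
    - [[136,1,2.8],[-0.004,-0.003,-0.002],-1]
  force: 50

```text
time: 11.32
tcp_pos: [0.588, -0.2969, 0.0243]
eef_rot: [-0.634, 1.568, -0.407]
wrist_force: [-1.2, -0.8, 5.6]
width: 0.056
```

Request:
arm_command:
  targets:
    - [[-3,0,0],[0,0,0],-1]
    - [[-10,0,0],[0,0,0],-1]
    - [[-25,0,0],[0,0,0],-1]
    - [[-50,0,0],[0,0,0],-1]
    - [[-80,0,0],[0,0,0],-1]
    - [[-110,0,0],[0,0,0],-1]
    - [[-130,0,0],[0,0,0],-1]
    - [[-138,0,0],[0,0,0],-1]
    - [[-138,0,0],[0,0,0],-1]

```text
time: 12.45
tcp_pos: [0.5876, -0.2968, 0.1623]
eef_rot: [-0.676, 1.568, -0.449]
wrist_force: [-0.5, 0.2, -3.1]
width: 0.0564
```

Run:
```python
from h import *
st();d=get('wrist'); W=cloud(d); save(d,'w4.png'); a=(0,0,640,480)
print(fit(d,W,a,'blue',(.16,.25),'c')); plan((577.5,113.5,160),-9)
```

```text
t 12.45 tcp [ 587.6 -296.8  162.3] jawyaw 13.0 xaxis [ 0.003 -0.001 -1.   ] F [-0.5  0.2 -3.1] w 56.4 q [ 0.71  0.53 -0.43  1.35  0.22  1.3   0.5 ]
[  587.5  -296.5    29.5   586.2  -292.2   186.5 18511. ]
shift [  1.1 401.9  82.9] rv [0.384 0.001 0.001]
```

View pics/w4.png

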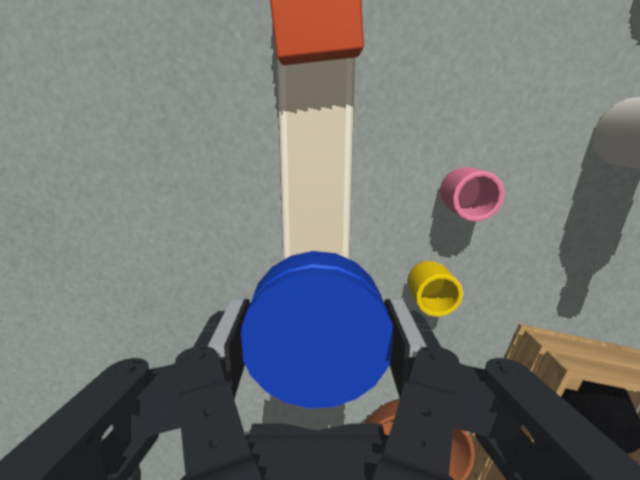

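The blue box is held level at (318,330) and the platter hasn't moved. I'll carry it to the blue pad.

Request:
arm_command:
  targets:
    - [[0,20,4],[0.02,0,0],-1]
    - [[0,60,12],[0.06,0,0],-1]
    - [[0,115,24],[0.12,0,0],-1]
    - [[0,170,35],[0.18,0,0],-1]
    - [[0,230,47],[0.24,0,0],-1]
    - [[0,290,60],[0.3,0,0],-1]
    - [[0,345,71],[0.35,0,0],-1]
    - [[1,385,80],[0.38,0,0],-1]
    - [[1,401.9,83],[0.384,0,0],-1]
    - [[1,401.9,83],[0.384,0,0],-1]

```text
time: 13.75
tcp_pos: [0.5769, 0.1143, 0.1592]
eef_rot: [-1.713, 1.57, -1.867]
wrist_force: [0.2, -1.1, -2.5]
width: 0.0561
```

Request:
arm_command:
  targets:
    - [[0,0,0],[0,0,0],-1]
    - [[0,0,0],[0,0,0],-1]

```text
time: 14.0
tcp_pos: [0.5772, 0.1121, 0.1589]
eef_rot: [-1.811, 1.569, -1.968]
wrist_force: [0.0, -0.2, -1.9]
width: 0.0564
```

Run:
```python
from h import *
st();d=get('wrist'); W=cloud(d); a=(0,0,640,480)
print(fit(d,W,a,'green',(.045,.06),'c'),fit(d,W,a,'green',(.008,.02),'c'),fit(d,W,a,'red',(.008,.02),'rect')); plan((578,113.3,20.5),-9)
```

```text
t 14.0 tcp [577.2 112.1 158.9] jawyaw -9.0 xaxis [-0.001 -0.002 -1.   ] F [ 0.  -0.2 -1.9] w 56.4 q [ 0.16  0.4  -0.53  1.56  0.21  1.24 -0.56]
[ 591.2  196.7   18.8  591.4  197.4   52.5 1135. ] [ 592.4  199.4   28.5  593.6  202.6   14.8 2224. ] None
shift [138.5   1.2   0.7] rv [ 0.    -0.     0.001]
```

Request:
arm_command:
  targets:
    - [[40,1,1],[0,0,0],-1]
    - [[80,1,1],[0,0,0],-1]
    - [[110,1,1],[0,0,0],-1]
    - [[125,1,1],[0,0,0],-1]
    - [[132,1,1],[0,0,0],-1]
    - [[135,1,1],[0,0,0],-1]
    - [[137,1,1],[0,0,0],-1]
    - [[138,1,1],[0,0,0],-1]
    - [[138.5,1,1],[0,0,0],-1]
    - [[138.5,1,1],[0,0,0],-1]

```text
time: 15.3
tcp_pos: [0.5784, 0.1131, 0.0207]
eef_rot: [-1.506, 1.57, -1.663]
wrist_force: [-0.5, -1.2, -2.8]
width: 0.0563
```

Run:
```python
from h import *
st()
```

```text
t 15.3 tcp [578.4 113.1  20.7] jawyaw -9.0 xaxis [-0.    -0.001 -1.   ] F [-0.5 -1.2 -2.8] w 56.3 q [ 0.12  0.55 -0.49  1.69  0.3   0.98 -0.63]
```

Request:
arm_command:
  targets:
    - [[0.5,0,0],[0,0,0],-1]
    - [[1,0,0],[0,0,0],-1]
    - [[1.5,0,0],[0,0,0],-1]
    - [[1.5,0,0],[0,0,0],-1]

```text
time: 15.8
tcp_pos: [0.5785, 0.1131, 0.0203]
eef_rot: [-1.184, 1.569, -1.341]
wrist_force: [-4.4, -1.8, 8.6]
width: 0.0562
```

Request:
arm_command:
  targets:
    - [[-0.3,0,0],[0,0,0],0.6]
    - [[-0.3,0,0],[0,0,0],0.8]
    - [[-0.3,0,0],[0,0,0],1]
    - [[-0.3,0,0],[0,0,0],1]
    - [[-20,0,0],[0,0,0],1]
    - [[-70,0,0],[0,0,0],1]
    - [[-125,0,0],[0,0,0],1]
    - [[-140,0,0],[0,0,0],1]
    - [[-140,0,0],[0,0,0],1]

```text
time: 16.92
tcp_pos: [0.5792, 0.1136, 0.1623]
eef_rot: [-0.183, 1.567, -0.339]
wrist_force: [0.7, -0.6, 0.3]
width: 0.0856
```

Run:
```python
from h import *
st();plan((551,-151,160),19)
```

```text
t 16.93 tcp [579.2 113.6 162.3] jawyaw -9.0 xaxis [ 0.004 -0.001 -1.   ] F [ 0.7 -0.6  0.3] w 85.6 q [ 0.16  0.4  -0.53  1.55  0.21  1.24 -0.56]
shift [   2.5 -265.8   13.4] rv [-0.488  0.004  0.002]
```

Request:
arm_command:
  targets:
    - [[2,-50,3],[-0.1,0,0],1]
    - [[2,-110,6],[-0.2,0,0],1]
    - [[2,-170,9],[-0.3,0,0],1]
    - [[2,-225,11],[-0.4,0,0],1]
    - [[2,-255,13],[-0.47,0,0],1]
    - [[2.5,-265.8,13.4],[-0.488,0.004,0.002],1]
    - [[2.5,-265.8,13.4],[-0.488,0.004,0.002],1]
    - [[2.5,-265.8,13.4],[-0.488,0.004,0.002],1]
    - [[2.5,-265.8,13.4],[-0.488,0.004,0.002],1]

```text
time: 18.05
tcp_pos: [0.5513, -0.1491, 0.16]
eef_rot: [1.492, 1.57, 1.825]
wrist_force: [0.1, -0.2, 0.0]
width: 0.0856
```

Run:
```python
from h import *
st();d=get('wrist'); W=cloud(d); save(d,'w5.png'); a=(0,0,640,480)
b=fit(d,W,a,'red',(.044,.056),'rect');print(b);plan((b[0],b[1],22),b[4])
t=get('top');Wt=cloud(t); print('blue',fit(t,Wt,(230,215,295,285),'blue',(.035,.055),'c'))
print('cup',fit(t,Wt,(190,205,250,265),'green',(.045,.06),'c'))
```

```text
t 18.05 tcp [ 551.3 -149.1  160. ] jawyaw 19.1 xaxis [-0.     0.001 -1.   ] F [ 0.1 -0.2  0. ] w 85.6 q [ 0.61  0.36 -0.51  1.61  0.18  1.22  0.4 ]
[ 552.8 -149.7   53.7   54.    18.8   48.7 5232. ]
shift [138.1  -0.8   1.3] rv [ 0.005 -0.    -0.001]
blue [575.  111.1  29.1 574.3 110.8  43.2 793. ]
cup [588.3 194.7  19.6 587.7 193.8  50.7 146. ]
```

Request:
arm_command:
  targets:
    - [[45,-1,1.3],[0.005,0,0],1]
    - [[90,-1,1.3],[0.005,0,0],1]
    - [[122,-1,1.3],[0.005,0,0],1]
    - [[135,-1,1.3],[0.005,0,0],1]
    - [[138,-1,1.3],[0.005,0,0],1]
    - [[138,-1,1.3],[0.005,0,0],-1]
    - [[138,-1,1.3],[0.005,0,0],-1]
    - [[138,-1,1.3],[0.005,0,0],-1]
    - [[138,-1,1.3],[0.005,0,0],-1]
    - [[138,-1,1.3],[0.005,0,0],-1]
  force: 50

```text
time: 19.4
tcp_pos: [0.554, -0.1505, 0.0238]
eef_rot: [-0.533, 1.568, -0.205]
wrist_force: [-1.4, -0.1, 6.6]
width: 0.0549
```

Request:
arm_command:
  targets:
    - [[-3,0,0],[0,0,0],-1]
    - [[-10,0,0],[0,0,0],-1]
    - [[-25,0,0],[0,0,0],-1]
    - [[-50,0,0],[0,0,0],-1]
    - [[-80,0,0],[0,0,0],-1]
    - [[-110,0,0],[0,0,0],-1]
    - [[-130,0,0],[0,0,0],-1]
    - [[-138,0,0],[0,0,0],-1]
    - [[-138,0,0],[0,0,0],-1]

```text
time: 20.52
tcp_pos: [0.5537, -0.1505, 0.1623]
eef_rot: [-0.586, 1.567, -0.258]
wrist_force: [0.0, -0.7, -2.4]
width: 0.0553
```

Run:
```python
from h import *
st();d=get('wrist'); W=cloud(d); save(d,'w6.png'); a=(0,0,640,480)
print(fit(d,W,a,'red',(.175,.25),'rect')); plan((605,281.5,170),-9)
print('platter',fit(d,W,a,'cream',(.012,.025),'rect'))
```

```text
t 20.52 tcp [ 553.7 -150.5  162.3] jawyaw 18.8 xaxis [ 0.003 -0.001 -1.   ] F [ 0.  -0.7 -2.4] w 55.3 q [ 0.61  0.36 -0.51  1.6   0.18  1.23  0.4 ]
[ 5.5310e+02 -1.4960e+02  5.4600e+01  5.5400e+01  1.8400e+01  1.8700e+02
  1.9458e+04]
shift [ -8.7 392.3 188. ] rv [0.485 0.002 0.001]
platter [ 6.630e+02 -1.215e+02  2.999e+02  9.980e+01  3.200e+00  1.890e+01
  8.277e+03]
```

Request:
arm_command:
  targets:
    - [[-2,20,9],[0.03,0,0],-1]
    - [[-5,55,27],[0.08,0,0],-1]
    - [[-8,105,50],[0.14,0,0],-1]
    - [[-8,158,76],[0.2,0,0],-1]
    - [[-8,212,102],[0.27,0,0],-1]
    - [[-8,266,127],[0.34,0,0],-1]
    - [[-8,320,153],[0.41,0,0],-1]
    - [[-8.7,365,175],[0.46,0,0],-1]
    - [[-8.7,385,185],[0.48,0,0],-1]
    - [[-8.7,392.3,188],[0.485,0.002,0],-1]

```text
time: 21.82
tcp_pos: [0.6037, 0.2834, 0.1683]
eef_rot: [-2.7, 1.568, -2.855]
wrist_force: [0.1, 0.3, -2.2]
width: 0.0551
```

Request:
arm_command:
  targets:
    - [[0,0,0],[0,0,0],-1]
    - [[0,0,0],[0,0,0],-1]
    - [[0,0,0],[0,0,0],-1]

```text
time: 22.2
tcp_pos: [0.6042, 0.2817, 0.1684]
eef_rot: [-2.43, 1.568, -2.586]
wrist_force: [0.4, 0.2, -1.9]
width: 0.0552
```

Run:
```python
from h import *
st();plan((605,281.5,20.5),-9)
```

```text
t 22.2 tcp [604.2 281.7 168.4] jawyaw -9.0 xaxis [-0.003 -0.002 -1.   ] F [ 0.4  0.2 -1.9] w 55.2 q [-0.13  0.57 -0.55  1.31  0.29  1.35 -0.83]
shift [147.9   0.2   1.1] rv [ 0.001 -0.002  0.002]
```

Request:
arm_command:
  targets:
    - [[40,0,1],[0,-0.002,0.002],-1]
    - [[80,0,1],[0,-0.002,0.002],-1]
    - [[115,0,1],[0,-0.002,0.002],-1]
    - [[133,0,1],[0,-0.002,0.002],-1]
    - [[141,0,1],[0,-0.002,0.002],-1]
    - [[144.5,0,1],[0,-0.002,0.002],-1]
    - [[146.5,0,1],[0,-0.002,0.002],-1]
    - [[147.5,0,1],[0,-0.002,0.002],-1]
    - [[148,0,1],[0,-0.002,0.002],-1]
    - [[148,0,1],[0,-0.002,0.002],-1]

```text
time: 23.45
tcp_pos: [0.6049, 0.2814, 0.0206]
eef_rot: [1.654, 1.571, 1.498]
wrist_force: [0.0, 0.1, -2.5]
width: 0.055
```

Request:
arm_command:
  targets:
    - [[0.5,0,0],[0,0,0],-1]
    - [[1,0,0],[0,0,0],-1]
    - [[1,0,0],[0,0,0],-1]

```text
time: 23.82
tcp_pos: [0.605, 0.2815, 0.0199]
eef_rot: [0.918, 1.57, 0.762]
wrist_force: [-0.7, -0.8, 1.2]
width: 0.0548
```

Just touching (the force rose by about 3.7 N). I'll press 0.5 mm further, release and rise.

Request:
arm_command:
  targets:
    - [[0.5,0,0],[0,0,0],-1]
    - [[0.5,0,0],[0,0,0],-1]
    - [[0.3,0,0],[0,0,0],0.6]
    - [[0,0,0],[0,0,0],0.8]
    - [[0,0,0],[0,0,0],1]
    - [[0,0,0],[0,0,0],1]
    - [[-20,0,0],[0,0,0],1]
    - [[-70,0,0],[0,0,0],1]
    - [[-125,0,0],[0,0,0],1]
    - [[-160,0,0],[0,0,0],1]

```text
time: 25.08
tcp_pos: [0.6057, 0.2823, 0.1851]
eef_rot: [0.68, 1.565, 0.524]
wrist_force: [0.1, -0.1, -0.1]
width: 0.0856
```

Run:
```python
from h import *
st();plan((568,-225,180),13)
```

```text
t 25.07 tcp [605.7 282.3 185.1] jawyaw -8.9 xaxis [ 0.005  0.003 -1.   ] F [ 0.1 -0.1 -0.1] w 85.6 q [-0.13  0.56 -0.55  1.29  0.29  1.37 -0.82]
shift [   3.5 -507.    41.5] rv [-0.383  0.005 -0.003]
```

Request:
arm_command:
  targets:
    - [[3,-60,5],[-0.04,0,0],1]
    - [[3,-120,10],[-0.08,0,0],1]
    - [[3,-180,15],[-0.13,0,0],1]
    - [[3,-240,20],[-0.18,0,0],1]
    - [[3,-300,25],[-0.23,0,0],1]
    - [[3,-360,30],[-0.28,0,0],1]
    - [[3,-420,35],[-0.33,0,0],1]
    - [[3,-475,39],[-0.37,0,0],1]
    - [[3.5,-507,41.5],[-0.383,0.005,-0.003],1]
    - [[3.5,-507,41.5],[-0.383,0.005,-0.003],1]

```text
time: 26.32
tcp_pos: [0.5672, -0.229, 0.1812]
eef_rot: [-1.523, 1.569, -1.301]
wrist_force: [-0.6, 0.1, -0.8]
width: 0.0853
```

Request:
arm_command:
  targets:
    - [[0,0,0],[0,0,0],1]
    - [[0,0,0],[0,0,0],1]
    - [[0,0,0],[0,0,0],1]

```text
time: 26.7
tcp_pos: [0.5675, -0.2279, 0.1815]
eef_rot: [-1.337, 1.569, -1.114]
wrist_force: [0.3, -0.4, -0.3]
width: 0.0853
```

Run:
```python
from h import *
st();d=get('wrist'); W=cloud(d); save(d,'w7.png'); a=(0,0,640,480)
print('platter w',fit(d,W,(200,0,440,400),'cream',(.012,.025),'rect'))
t=get('top');save(t,'t3.png');Wt=cloud(t)
print('platter t',fit(t,Wt,(340,255,540,325),'cream',(.011,.026),'rect'))
print('blue',fit(t,Wt,(230,215,295,285),'blue',(.035,.055),'c'))
print('cup',fit(t,Wt,(190,205,250,265),'green',(.045,.06),'c'))
print('red',fit(t,Wt,(130,180,215,260),'red',(.036,.055),'rect'))
big=np.hstack([cv2.resize(d['frame'],(400,300)),cv2.resize(t['frame'][160:320,100:320],(400,300))]);cv2.imwrite('pics/b1.png',big[:,:,::-1])
plan((568,-225,0),13)
```

```text
t 26.7 tcp [ 567.5 -227.9  181.5] jawyaw 12.8 xaxis [ 0.001 -0.002 -1.   ] F [ 0.3 -0.4 -0.3] w 85.3 q [ 0.68  0.42 -0.48  1.47  0.2   1.3   0.41]
platter w [ 5.7000e+02 -2.2340e+02  5.6100e+01  2.8820e+02  1.3000e+01  1.8900e+01
  2.1691e+04]
platter t [ 559.  -193.2   56.6  223.8   13.1   17.6 3322. ]
blue [574.7 110.8  29.1 574.2 110.8  43.2 793. ]
cup [588.  194.2  18.8 587.4 194.1  51.2 146. ]
red [601.6 278.7  57.1  56.2  80.9  43.  716. ]
shift [181.3   3.4   1.3] rv [-0.004  0.     0.002]
```

View pics/b1.png

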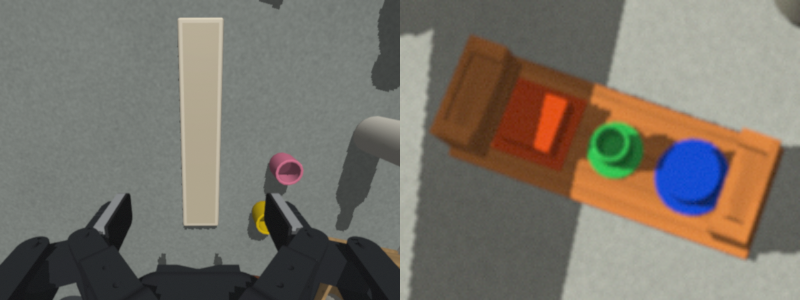

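Left: the platter is clear and lies between the jaws. Right: red box, green cup and blue box stand on their own pads. Before going low I'll check where the open fingertips end along tool x, from the wrist depth.

Run:
```python
from h import *
s=ctrl.state();d=get('wrist');W=cloud(d)
Rm=R.from_euler('xyz',s['eef_rot']).as_matrix();t=(W-np.array(s['tcp_pos']))@Rm*1000
for u0,u1 in((150,225),(415,500)):
    q=t[290:420,u0:u1].reshape(-1,3); q=q[np.isfinite(q[:,0])&(q[:,0]<40)]; print(len(q),np.round(np.percentile(q[:,0],[50,90,97,99,100]),1), np.round(q[np.argmax(q[:,0])],1))
d2=d['hand_eye'];print(np.round(d2,3)); plan((569.5,-224,2),13)
```

```text
5284 [-43.1 -23.  -18.  -15.4 -13.5] [-13.5  -0.3 -43.1]
6302 [-46.8 -24.2 -18.5 -15.8 -12.4] [-12.4  -1.9  43.1]
[[-0.001 -0.3    0.954 -0.143]
 [ 0.    -0.954 -0.3    0.078]
 [ 1.    -0.     0.    -0.   ]
 [ 0.     0.     0.     1.   ]]
shift [179.2   4.2   3.1] rv [-0.005  0.     0.002]
```

Request:
arm_command:
  targets:
    - [[60,4,3],[-0.005,0,0.002],1]
    - [[115,4,3],[-0.005,0,0.002],1]
    - [[155,4,3],[-0.005,0,0.002],1]
    - [[174,4,3],[-0.005,0,0.002],1]
    - [[181,4,3],[-0.005,0,0.002],1]
    - [[181,4,3],[-0.005,0,0.002],1]
    - [[181,4,3],[-0.005,0,0.002],0.5]
    - [[181,4,3],[-0.005,0,0.002],0.5]
  force: 60

```text
time: 27.85
tcp_pos: [0.5703, -0.2245, 0.0015]
eef_rot: [-0.665, 1.569, -0.438]
wrist_force: [0.0, -0.7, 0.9]
width: 0.0644
```

Request:
arm_command:
  targets:
    - [[0,0,0],[0,0,0],-1]
    - [[0,0,0],[0,0,0],-1]
    - [[0,0,0],[0,0,0],-1]
    - [[0,0,0],[0,0,0],-1]
  force: 70

```text
time: 28.35
tcp_pos: [0.5707, -0.2246, 0.0022]
eef_rot: [-0.681, 1.568, -0.454]
wrist_force: [-1.7, 0.6, 6.8]
width: 0.0544
```

Run:
```python
from h import *
st();d=get('wrist');save(d,'w8.png')
```

```text
t 28.35 tcp [ 570.7 -224.6    2.2] jawyaw 13.0 xaxis [ 0.003 -0.001 -1.   ] F [-1.7  0.6  6.8] w 54.4 q [ 0.64  0.6  -0.43  1.64  0.29  0.96  0.34]
```

Request:
arm_command:
  targets:
    - [[-3,0,0],[0,0,0],-1]
    - [[-8,0,0],[0,0,0],-1]
    - [[-15,0,0],[0,0,0],-1]
    - [[-25,0,0],[0,0,0],-1]
    - [[-40,0,0],[0,0,0],-1]
    - [[-60,0,0],[0,0,0],-1]
    - [[-80,0,0],[0,0,0],-1]
    - [[-100,0,0],[0,0,0],-1]
    - [[-110,0,0],[0,0,0],-1]
    - [[-110,0,0],[0,0,0],-1]

```text
time: 29.65
tcp_pos: [0.5708, -0.2247, 0.1132]
eef_rot: [-0.684, 1.566, -0.456]
wrist_force: [-0.4, -0.3, -4.1]
width: 0.054
```

Run:
```python
from h import *
st();d=get('wrist');save(d,'w9.png');W=cloud(d);s=get('side');save(s,'s9.png');Ws=cloud(s)
hsv=cv2.cvtColor(s['frame'],cv2.COLOR_RGB2HSV)
m=(Ws[...,2]>.09)&(Ws[...,2]<.16)&(Ws[...,0]>.45)&(Ws[...,0]<.68)&(Ws[...,1]>-.4)&(Ws[...,1]<-.06)&(hsv[...,1]<110)&(hsv[...,2]>110)
p=Ws[m];print(len(p),np.nanpercentile(p[:,2],[5,50,95]))
p=p[p[:,2]>np.percentile(p[:,2],95)-.012]
A=np.c_[p[:,:2]-p[:,:2].mean(0),np.ones(len(p))];c=np.linalg.lstsq(A,p[:,2],rcond=None)[0];print('plane',c,cv2.minAreaRect((p[:,:2]*1000).astype(np.float32)))
cv2.imwrite('pics/b2.png',np.hstack([cv2.resize(d['frame'],(400,300)),cv2.resize(s['frame'][230:430,240:500],(400,300))])[:,:,::-1])
plan((592,197.5,112),-9)
```

```text
t 29.65 tcp [ 570.8 -224.7  113.2] jawyaw 13.0 xaxis [ 0.004 -0.002 -1.   ] F [-0.4 -0.3 -4.1] w 54.0 q [ 0.67  0.48 -0.47  1.55  0.23  1.16  0.38]
2392 [0.12128403 0.12830478 0.13053476]
plane [0.00892957 0.00725196 0.12819458] ((567.3558959960938, -225.53890991210938), (67.75820922851562, 291.4851989746094), 12.205313682556152)
shift [ -0.9 406.1 116.6] rv [0.384 0.002 0.001]
```

View pics/b2.png

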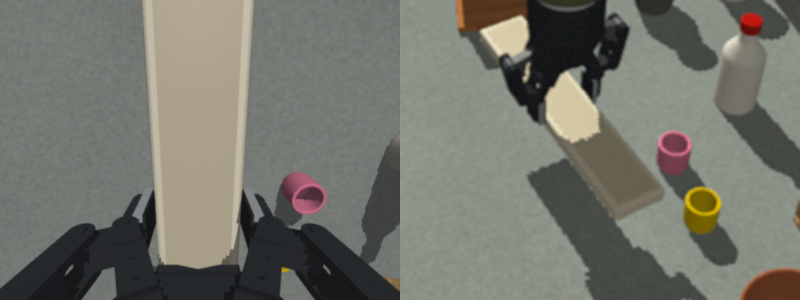

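The platter is held level (fitted tilt under 0.012 rad) and gripped at mid-length. I'll carry it to above the case.

Request:
arm_command:
  targets:
    - [[-8,12,3],[0.01,0,0],-1]
    - [[-20,38,11],[0.035,0,0],-1]
    - [[-30,80,23],[0.075,0,0],-1]
    - [[-35,125,36],[0.12,0,0],-1]
    - [[-35,172,49],[0.165,0,0],-1]
    - [[-35,220,63],[0.21,0,0],-1]
    - [[-35,268,77],[0.255,0,0],-1]
    - [[-35,314,90],[0.3,0,0],-1]
    - [[-32,354,102],[0.335,0,0],-1]
    - [[-28,385,110.5],[0.365,0,0],-1]

```text
time: 31.0
tcp_pos: [0.5897, 0.1792, 0.1392]
eef_rot: [0.081, 1.57, -0.056]
wrist_force: [0.4, 0.3, -4.2]
width: 0.0541
```

Run:
```python
from h import *
st();plan((592,197,130),-9)
```

```text
t 31.0 tcp [589.7 179.2 139.2] jawyaw -7.8 xaxis [ 0.001 -0.    -1.   ] F [ 0.4  0.3 -4.2] w 54.1 q [ 0.05  0.48 -0.54  1.51  0.26  1.23 -0.67]
shift [ 9.2 18.  -0.1] rv [ 0.021  0.001 -0.   ]
```

Request:
arm_command:
  targets:
    - [[3,10,0],[0.012,0,0],-1]
    - [[7,16,0],[0.02,0,0],-1]
    - [[9,18,0],[0.021,0.001,0],-1]
    - [[9,18,0],[0.021,0.001,0],-1]
    - [[9,18,0],[0.021,0.001,0],-1]
    - [[9,18,0],[0.021,0.001,0],-1]

```text
time: 31.75
tcp_pos: [0.5924, 0.1964, 0.1304]
eef_rot: [0.08, 1.57, -0.079]
wrist_force: [0.2, -0.4, -4.4]
width: 0.0544
```

Run:
```python
from h import *
st();t=get('top');s=get('side');d=get('wrist')
W=cloud(d);print('pl w',fit(d,W,(0,0,640,480),'cream',(.13,.17),'rect'))
Wt=cloud(t);print('pl t',fit(t,Wt,(80,150,340,320),'cream',(.13,.17),'rect'))
cv2.imwrite('pics/b3.png',np.hstack([cv2.resize(t['frame'][160:320,90:330],(400,267)),cv2.resize(s['frame'][120:280,220:460],(400,267))])[:,:,::-1])
plan((592,197,70),-9)
```

```text
t 31.75 tcp [592.4 196.4 130.4] jawyaw -9.1 xaxis [ 0.001 -0.    -1.   ] F [ 0.2 -0.4 -4.4] w 54.4 q [ 0.02  0.5  -0.54  1.49  0.27  1.22 -0.72]
pl w [5.9720e+02 2.3040e+02 1.6160e+02 5.7100e+01 8.1300e+01 1.4700e+02
 6.2351e+04]
pl t [ 577.8  121.3  142.    57.9   79.4  145.4 2495. ]
shift [60.3  0.2 -0.3] rv [-0.001  0.    -0.   ]
```

View pics/b3.png

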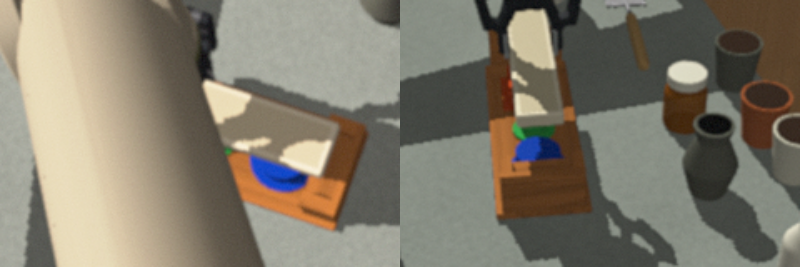

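The top and side views show the platter level above the case and parallel to it; its near end is over the ledge once parallax is allowed for. I'll lower it.

Request:
arm_command:
  targets:
    - [[15,0,0],[0,0,0],-1]
    - [[32,0,0],[0,0,0],-1]
    - [[47,0,0],[0,0,0],-1]
    - [[57,0,0],[0,0,0],-1]
    - [[62,0,0],[0,0,0],-1]
    - [[65,0,0],[0,0,0],-1]
    - [[66,0,0],[0,0,0],-1]
    - [[66.5,0,0],[0,0,0],-1]
    - [[66.5,0,0],[0,0,0],-1]

```text
time: 33.02
tcp_pos: [0.5924, 0.1969, 0.0641]
eef_rot: [0.365, 1.57, 0.207]
wrist_force: [0.3, -0.7, -3.5]
width: 0.0536
```

Run:
```python
from h import *
st()
```

```text
t 33.02 tcp [592.4 196.9  64.1] jawyaw -9.0 xaxis [ 0.001  0.    -1.   ] F [ 0.3 -0.7 -3.5] w 53.6 q [ 0.    0.57 -0.52  1.56  0.3   1.1  -0.75]
```

Request:
arm_command:
  targets:
    - [[0.5,0,0],[0,0,0],-1]
    - [[1,0,0],[0,0,0],-1]
    - [[1.5,0,0],[0,0,0],-1]
    - [[1.5,0,0],[0,0,0],-1]

```text
time: 33.52
tcp_pos: [0.5924, 0.1969, 0.0625]
eef_rot: [0.383, 1.57, 0.225]
wrist_force: [-0.2, -0.1, -4.1]
width: 0.0539
```

Request:
arm_command:
  targets:
    - [[0.5,0,0],[0,0,0],-1]
    - [[1,0,0],[0,0,0],-1]
    - [[1,0,0],[0,0,0],-1]

```text
time: 33.9
tcp_pos: [0.5925, 0.1969, 0.0623]
eef_rot: [0.168, 1.57, 0.01]
wrist_force: [-5.0, -2.1, 5.7]
width: 0.0542
```

Contact came at the expected height (the force rose by about 9 N). I'll release, rise and back away.

Request:
arm_command:
  targets:
    - [[0,0,0],[0,0,0],0.6]
    - [[0,0,0],[0,0,0],0.8]
    - [[0,0,0],[0,0,0],1]
    - [[0,0,0],[0,0,0],1]
    - [[-15,0,0],[0,0,0],1]
    - [[-60,0,0],[0,0,0],1]
    - [[-110,0,0],[0,0,0],1]
    - [[-140,0,0],[0,0,0],1]
    - [[-140,-60,0],[0,0,0],1]
    - [[-140,-120,0],[0,0,0],1]

```text
time: 35.15
tcp_pos: [0.5735, 0.078, 0.2039]
eef_rot: [0.275, 1.567, 0.119]
wrist_force: [0.9, -0.9, -0.5]
width: 0.0849
```

Request:
arm_command:
  targets:
    - [[0,-60,0],[0,0,0],1]
    - [[0,-120,0],[0,0,0],1]
    - [[0,-180,0],[0,0,0],1]
    - [[0,-240,0],[0,0,0],1]
    - [[0,-280,0],[0,0,0],1]
    - [[0,-280,0],[0,0,0],1]
    - [[0,-280,0],[0,0,0],1]

```text
time: 36.02
tcp_pos: [0.5305, -0.1977, 0.2045]
eef_rot: [0.327, 1.566, 0.172]
wrist_force: [-0.2, -0.4, -0.3]
width: 0.0856
```

Run:
```python
from h import *
st();t=get('top');s=get('side');Wt=cloud(t)
print('pl t',fit(t,Wt,(80,150,340,320),'any',(.0735,.09),'rect'))
print('pl t cream',fit(t,Wt,(80,150,340,320),'cream',(.068,.09),'rect'))
print('vase',fit(t,Wt,(300,120,350,180),'any',(.09,.12),'c'),'fig',fit(t,Wt,(265,360,315,405),'any',(.02,.12),'c'))
Ws=cloud(s)
print('side blue',fit(s,Ws,(250,130,360,260),'blue',(.03,.06),'c'),'red',fit(s,Ws,(250,130,360,260),'red',(.036,.055),'rect'),'cup',fit(s,Ws,(250,130,360,260),'green',(.02,.06),'c'))
cv2.imwrite('pics/b4.png',np.hstack([cv2.resize(t['frame'][160:320,90:330],(400,267)),cv2.resize(s['frame'][120:280,200:440],(400,267))])[:,:,::-1])
```

```text
t 36.02 tcp [ 530.5 -197.7  204.5] jawyaw -8.9 xaxis [ 0.005  0.001 -1.   ] F [-0.2 -0.4 -0.3] w 85.6 q [ 0.62  0.3  -0.4   1.57  0.12  1.3   0.06]
pl t [ 672.1  178.1  318.7  262.1   81.8   77.4 5068. ]
pl t cream [ 606.3  158.8  208.2  342.4   26.1   77.4 5039. ]
vase [777.3  27.8  26.1 776.4  27.7 104.2 601. ] fig [353.   10.9  28.1 355.   11.7  60.1 531. ]
side blue None red None cup None
```

View pics/b4.png

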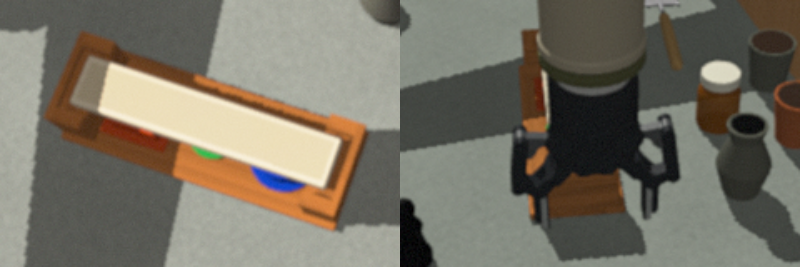

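Left (top view): the platter lies inside the lips across both ledges, with the blue, green and red ware under it. The side view is blocked by the gripper. The vase and figurine haven't moved. I'll make a final numeric check with the xy window narrowed.

Run:
```python
from h import *
t=get('top');W=cloud(t).reshape(-1,3)
m=(W[:,2]>.0735)&(W[:,2]<.09)&(abs(W[:,0]-.59)<.08)&(abs(W[:,1]-.196)<.17)
p=W[m];q=p[:,:2]-[.590,.196]; a=np.radians(-9); Rm=np.array([[np.cos(a),-np.sin(a)],[np.sin(a),np.cos(a)]]); l=q@Rm
p=p[abs(l[:,0])<.04];c=np.linalg.lstsq(np.c_[p[:,:2]-p[:,:2].mean(0),np.ones(len(p))],p[:,2],rcond=None)[0]
print('plane',c,cv2.minAreaRect((p[:,:2]*1000).astype(np.float32)))
m=(W[:,2]>.0635)&(W[:,2]<.0725)&(abs(W[:,0]-.59)<.09)&(abs(W[:,1]-.196)<.19);print('lips',cv2.minAreaRect((W[m][:,:2]*1000).astype(np.float32)))
st()
```

```text
plane [ 5.79944355e-04 -3.97923677e-06  7.74428121e-02] ((588.329833984375, 191.88954162597656), (304.94085693359375, 65.94572448730469), 83.22628021240234)
lips ((589.7042846679688, 197.63934326171875), (331.5444641113281, 104.89430236816406), 80.7263412475586)
t 36.17 tcp [ 530.7 -196.8  204.1] jawyaw -8.7 xaxis [ 0.004  0.001 -1.   ] F [-0.6  0.5  0.5] w 85.4 q [ 0.62  0.3  -0.4   1.57  0.12  1.3   0.06]
```

```bash
python3 -c "
from h import *
print(sign_off())"
```

```text
the job is handed in; nothing more can be done
None
```

The set is packed and handed in at about 36 s of the 112 s allowed; `sign_off()` gave no verdict. I placed the green cup, blue box and red box on their own pads. Then I laid the platter across both ledges and backed the arm away with the gripper open.

My last checks:
- **Ware on the pads:** in the top camera, taken before the platter went on, all three were within about 4 mm of their pad centres. The red box was within about 1° of square.
- **Platter:** it lies level, with its top at 77 mm and so its underside at about 60 mm. It is inside the lips and about 6 mm from the case's centre. The rectangle fitted to it came out too large (305 × 66 mm against 290 × 56 mm), so that offset, and its 2.5° turn from the case's fit, are rough.
- **Vase and figurine:** neither moved by more than 1 mm. I also left the pink and yellow cups alone.

**Not confirmed:** the last side view was blocked by the gripper, so it couldn't check the ware under the platter. The final top view still shows all three colours in place there. The top camera also read 2–4 mm differently from the wrist camera, which is well inside the tolerances.

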